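Balance the bracelet bar on its single post

TASK

The long bracelet bar has a weight locked somewhere inside it, so its middle is not its balance point: lift it a little off its two rests at trial points until you feel where it balances, then lay it along the notch of the single-post stand so that it stays there level and free of everything else when you let go. Never let the bar tip over and set it down gently, without forcing the sprung notch down or shoving the other things about.

Things in the scene. Friction and masses are not known exactly. Their poses are not given: they have to be found in the camera images.
- bar: the bar: plain aluminium, rectangular, 336 mm long (its x axis), 20 mm wide (y), 40 mm tall (z), black end caps; looks the same both ways round; 0.62 to 0.75 kg in all. A heavy core is locked at an unseen place inside, so its centre of mass lies on the long axis up to about 65 mm to either side of the middle. Origin: centre of the underside. It is gripped across its 20 mm width from above, anywhere along it between the rests
- cradle: the two rests that hold the bar at the start: a fixed steel strip 280 x 50 x 8 mm (x along the bar) with an aluminium block at x = -120 and +120 mm, each 20 mm long and 36 mm wide, notch floor 45 mm above the table, with cheeks 6 mm high on both sides, 24 mm apart. Origin: centre of the underside, on the table
- stand: the single-post stand: fixed round steel foot, radius 50 mm, with a post 16 mm thick that carries the notch. Origin: centre of the foot's underside, on the table; x axis along its notch
- saddle: the aluminium notch on top of the post: floor only 16 mm long (its x axis, the direction the bar should lie) and 24 mm wide between cheeks 6 mm high; 36 mm wide over all. Origin: centre of the notch's floor, 85 mm above the table when empty. It is sprung: it gives straight down from about 2 N, then 1 mm for each 1.5 N, to a stop at 10 mm (about 17 N); the bar's own weight sinks it 2 to 4 mm. The bar stays level only if its centre of mass lies over the 16 mm floor
- tin: bystander: small round steel tin, 34 mm across, 18 mm tall, on the strip between the two rests, under the bar; origin at its underside
- carton: bystander: small cardboard box 50 x 45 x 55 mm tall, on the table about 120 mm from the post, under where the bar will lie; origin at its underside
- pliers: bystander: blue-handled pliers lying on the left of the table, 140 mm long; origin under the pivot
- cutters: bystander: red-handled pliers lying on the right, 140 mm long; origin under the pivot
- driver: bystander: screwdriver with a black handle lying on the right, about 200 mm long
- dish: bystander: white bowl 90 mm across, 30 mm tall, on the left
- jar: bystander: clear jar 52 mm across, 65 mm tall, far on the right
Mind the look-alikes: they are no part of the job. Of the things that look like the stand, take the one that is farthest to the robot's right at the start.

How it is judged:
By the outcome, as a careful person would: the job done as asked, in the order asked, and still so for the second after the job is handed in, with the robot touching nothing.
It also fails if it takes over 51 s, if anything falls off the work surface, if the arm or the gripper's body presses on something with over 40 N, if the wrist force passes 120 N, or if a joint passes its speed limit or range.

ROBOT

A 6-joint arm with a two-finger parallel gripper is mounted at the origin on the work surface. World frame = base frame: x ahead of the robot, y to its left, z up, the work surface at z = 0. Lengths are in mm, angles in rad, forces in N, time in s.
With the tool pointing down it reaches from about 275 to 825 mm from the base axis. Payload 5.2 kg.
Tool frame: the origin (TCP) lies at the very end of the fingers, on their centre line; the grasp point (between the pads) lies 19 mm behind it; z points along the fingers, y is the line along which they close (so a half turn about z gives the same grasp; the last joint's range is limited). The gripper opens to 93 mm and grips with 3 to 60 N. Pads are 15 mm wide; open, the fingers measure 128 mm over their backs; the gripper's body (75 mm by 188 mm) begins 65 mm behind the grasp point.
Start: joints at [1.098, 0.259, 1.535, -0, 1.348, -0.203], TCP at [146.574, 530.114, 218.653] pointing down, gripper open.
Joint ranges: [-3.14, 3.14], [-0.91, 2.08], [0.19, 2.58], [-1.22, 4.36], [0.22, 2.71], [-3.12, 3.12]. Speed limits (rad/s): [2.57, 2.57, 3.14, 3.14, 3.14, 3.14].

INTERFACE

Orientations are given as [roll, pitch, yaw] about the fixed x, y, z axes, in that order (R = Rz(yaw) Ry(pitch) Rx(roll)).
In Python, from bench import robot gives the robot as it stands. The module is installed in compiled form; this text tells all that it offers. Calls block until the motion is done:
- robot.move_ptp(position, orientation): joint-space move of the TCP to a pose.
- robot.move_linear(position, ori=None, speed=150, f_stop=None): straight line of the TCP; ori=None keeps the orientation; speed is the mean speed in mm/s. With f_stop (N) it stops when the force on the tool has changed by that much, and returns True; else False.
- robot.move_j(angles): joint-space move.
- robot.move_gripper(opening): opening from 0.0 (shut) to 1.0 (fully open); the grip force is fixed at half the most; returns when the fingers have stopped.
- robot.sleep(seconds).
- robot.inverse_kinematics(position, orientation): joint angles nearest the present ones, or None.
- robot.get_image(name): name is "scene" or "top"; returns a dict with "img" (400x640x3 uint8, blue, green, red), "fovy" (degrees; the focal length in pixels is half the picture's height over the tangent of half this angle, whatever the lens; pixels are square), "cx", "cy" (the principal point, pixels), "eye" and "orientation" of the camera in the world. Camera axes: x right, y down, z forward; pixel columns grow to the right and rows downward; lengths in mm; the calibration is good to about 2 mm. A picture is of the moment at which its call begins. There is no depth.
A pose or a line that the arm cannot do raises robot.MotionError and nothing moves.
- robot.hand_in(): hands the job in; it is judged then, once.
Readings, each from a call of its own:
- robot.current_t(): time.
- robot.current_qpos(): joint angles.
- robot.current_joint_vel(): joint speeds.
- robot.current_joint_efforts(): joint torques, N m.
- robot.current_tcp_pos(): TCP position.
- robot.current_eef_rot(): TCP orientation.
- robot.current_contact_force(): force on the tool from outside, world axes, zero at the start.
- robot.current_ft_torque(): the same for the moment, N m.
- robot.current_gripper_width(): opening from 0.0 (shut) to 1.0 (fully open).
- robot.current_finger_force(): force on a finger pad.
Only numpy, scipy, OpenCV 4.12 (cv2) and the standard library are available. Lean on these libraries where they do the work, as an engineer would, in place of code of your own. Each camera call takes 0.05 s, during which the arm holds its last target. There are 200 camera calls.

## Working session

There is one attempt and no reset: what is moved stays moved. The work goes in short steps, each a Python script; the robot and the scene stay as the last script left them, time stands still between calls to the robot, and variables do not carry over. Pictures are saved under pics/ and viewed, at most 10 in all, crops included, and the job is handed in when it is done.

```bash
mkdir -p pics; cat > h.py <<'E'
import numpy as np, cv2
from scipy.spatial.transform import Rotation as R
from bench import robot
def cam(n):
    d=robot.get_image(n); return d
def rot(d):
    o=np.array(d["orientation"],float)
    return o if o.shape==(3,3) else R.from_euler('xyz',o).as_matrix()
def ray(d,u,v):
    f=200/np.tan(np.radians(d["fovy"])/2)
    return rot(d)@np.array([(u-d["cx"])/f,(v-d["cy"])/f,1.])
def onplane(d,u,v,z):
    r=ray(d,u,v); e=np.array(d["eye"],float); return (e+r*(z-e[2])/r[2])[:2]
def proj(d,p):
    f=200/np.tan(np.radians(d["fovy"])/2)
    c=rot(d).T@(np.array(p,float)-np.array(d["eye"])); return f*c[0]/c[2]+d["cx"],f*c[1]/c[2]+d["cy"]
E
python3 - <<'E'
from h import *
for n in("scene","top"):
    d=cam(n); cv2.imwrite(f"pics/{n}0.png",d["img"]); print(n,d["fovy"],d["cx"],d["cy"],d["eye"],d["orientation"])
print(robot.current_eef_rot(),robot.current_t(),robot.current_contact_force())
E
```

```text
scene 49.497359565809944 318.92119370259553 193.96155812429157 [1389.69887175   91.41574182 1121.34779046] [-2.48304562  0.00317819  1.67758142]
top 45.52929251525327 311.6773170956273 201.99014802439825 [ 387.3389366     7.99755766 1505.9906465 ] [-3.00323401 -0.00602056 -1.55839278]
[-3.13998078e+00 -2.83883157e-04  2.87176148e+00] 0.1 [ 1.15214023  0.6644147  -0.12745048]
```

View pics/top0.png

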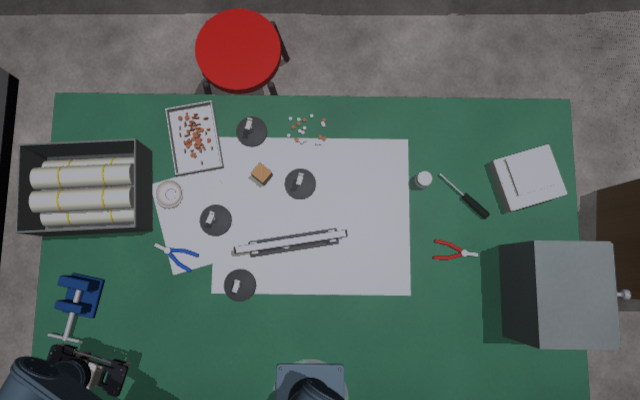

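View pics/scene0.png

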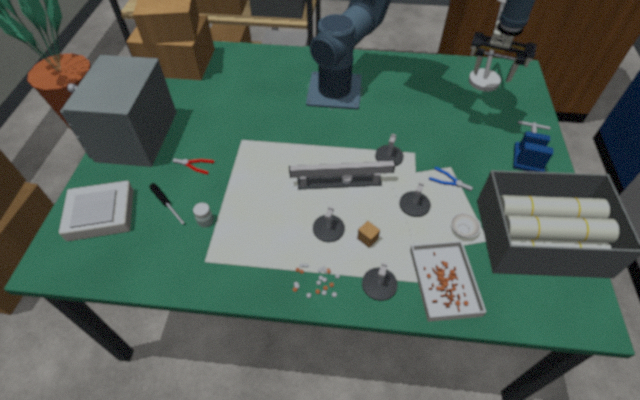

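Top view: the stand look-alikes are at pixels (252,131), (300,183), (215,220) and (240,285). Robot's right is image right, so I choose (300,183), which also has the carton at (261,174). The bar runs from (234,250) to (347,234). Next is a close crop, plus measurements.

```bash
python3 - <<'E'
from h import *
d=cam("top"); s=cam("scene")
a=cv2.resize(d["img"][150:265,222:357],None,fx=5,fy=5,interpolation=cv2.INTER_CUBIC)
cv2.imwrite("pics/crop1.png",a)
b=cv2.resize(s["img"][140:250,280:410],None,fx=5,fy=5,interpolation=cv2.INTER_CUBIC)
cv2.imwrite("pics/crop2.png",b)
for c,bx in((d,(270,150,335,212)),(s,(305,210,350,248))):
    x0,y0,x1,y1=bx; g=cv2.cvtColor(c["img"],cv2.COLOR_BGR2GRAY)[y0:y1,x0:x1]
    m=(g<90).astype(np.uint8)
    k=max(cv2.findContours(m,cv2.RETR_EXTERNAL,cv2.CHAIN_APPROX_NONE)[0],key=cv2.contourArea)
    e=cv2.fitEllipse(cv2.convexHull(k)); u,v=e[0][0]+x0,e[0][1]+y0
    print("foot",u,v,e[1],onplane(c,u,v,8))
E
```

```text
foot 299.904203414917 183.66380310058594 (29.87850570678711, 29.957321166992188) [654.55511613  39.85282431]
foot 328.37005615234375 228.03271102905273 (26.095571517944336, 30.31546974182129) [661.49559397  38.86444963]
```

View pics/crop1.png

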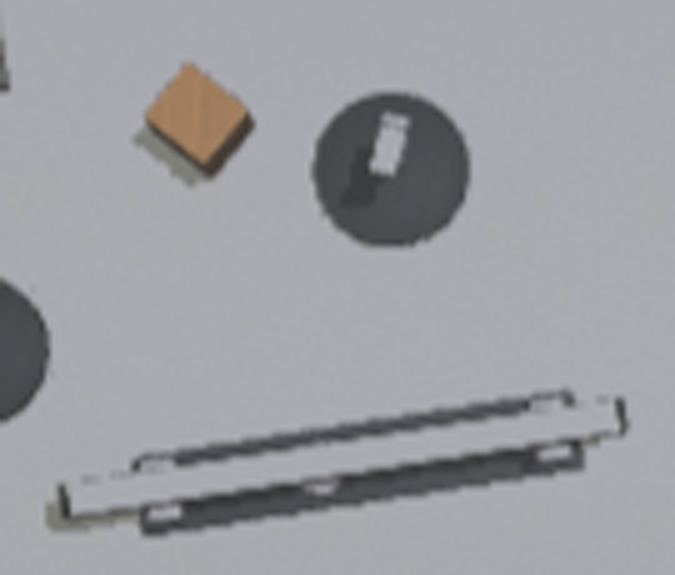

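View pics/crop2.png

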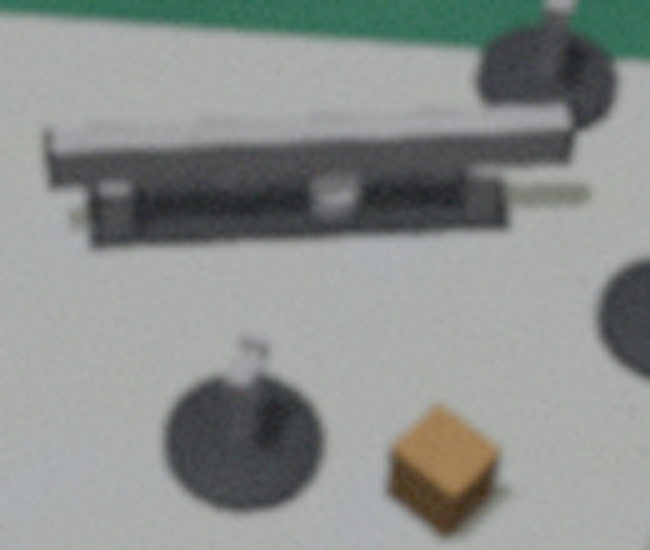

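Both crops confirm the choice: a single stand with the carton up-left of it. In crop1 the saddle patch is at crop (390,144), with its long side tilted about 11° (that is the 36 mm width). The bar's end caps are at (66,502) and (622,416).

```bash
python3 - <<'E'
from h import *
d=cam("top"); s=cam("scene")
def sub(c,box,lo,hi,k=8):
    x0,y0,x1,y1=box; g=cv2.cvtColor(c["img"],cv2.COLOR_BGR2GRAY)[y0:y1,x0:x1]
    g=cv2.resize(g,None,fx=k,fy=k,interpolation=cv2.INTER_CUBIC); return ((g>=lo)&(g<=hi)).astype(np.uint8)
m=sub(d,(290,168,310,190),130,255)
k=max(cv2.findContours(m,cv2.RETR_EXTERNAL,cv2.CHAIN_APPROX_NONE)[0],key=cv2.contourArea)
r=cv2.minAreaRect(k); p=cv2.boxPoints(r); px=(p+.5)/8-.5+np.array([290,168])
print("saddle top",px.mean(0),"w",np.array(r[1])/8)
w=np.array([onplane(d,*q,90) for q in px]); print(w.round(1),w.mean(0)); 
e=[w[1]-w[0],w[2]-w[1]]; print([ (np.linalg.norm(x),np.degrees(np.arctan2(x[1],x[0]))) for x in e])
# bar end caps (dark) by hand from crops
f=lambda u,v,o:((u+.5)/5-.5+o[0],(v+.5)/5-.5+o[1])
T=[f(63,502,(222,150)),f(625,416,(222,150))]; S=[f(572,117,(280,140)),f(48,142,(280,140))]
for c,q in((d,T),(s,S)):
    a,b=[onplane(c,*x,85) for x in q]; v=b-a
    print("bar",a,b,(a+b)/2,np.linalg.norm(v),np.degrees(np.arctan2(v[1],v[0])))
# strip outer corners, top view z=8 : near (bottom) edge and far edge
q=[onplane(d,*f(u,v,(222,150)),8) for u,v in((143,533),(584,467))]; v=q[1]-q[0]
print("strip near edge",q,np.linalg.norm(v),np.degrees(np.arctan2(v[1],v[0])))
# saddle in scene: project top estimate
print("saddle est in scene crop2",[(np.array(proj(s,[*x,90]))-[280,140])*5 for x in w], "floor c",(np.array(proj(s,[*w.mean(0),85]))-[280,140])*5)
print("carton",onplane(d,*f(198,115,(222,150)),55))
print("cap proj chk",)
for c,n,o in((s,"s",(280,140)),):
  b=cv2.resize(c["img"][200:245,310:350],None,fx=12,fy=12,interpolation=cv2.INTER_CUBIC); cv2.imwrite("pics/crop3.png",b)
E
```

```text
saddle top [299.48651505 178.36307156] w [ 5.38675976 11.74780655]
[[640.7  51.8]
 [675.7  43.2]
 [671.6  27.4]
 [636.7  36. ]] [656.18878123  39.621248  ]
[(np.float64(36.01712215351169), np.float64(-13.747546847466817)), (np.float64(16.322022104962475), np.float64(-104.40691667802673))]
bar [438.51187654 229.87891768] [ 493.84371029 -103.48344304] [466.17779342  63.19773732] 337.92317969315627 -80.57590342878049
bar [443.38886243 227.87603728] [ 499.11891765 -102.05197313] [471.25389004  62.91203207] 334.6017500143004 -80.41234048253528
strip near edge [array([422.65202705, 191.33850485]), array([467.26554248, -83.86534322])] 278.7965633784264 -80.7918410245206
saddle est in scene crop2 [array([269.03592311, 335.79580672]), array([249.07892989, 383.30110305]), array([222.54008182, 375.22002756]), array([242.95293747, 328.01946714])] floor c [245.83326997 360.34793191]
carton [679.3486405  159.30080254]
cap proj chk
```

View pics/crop3.png

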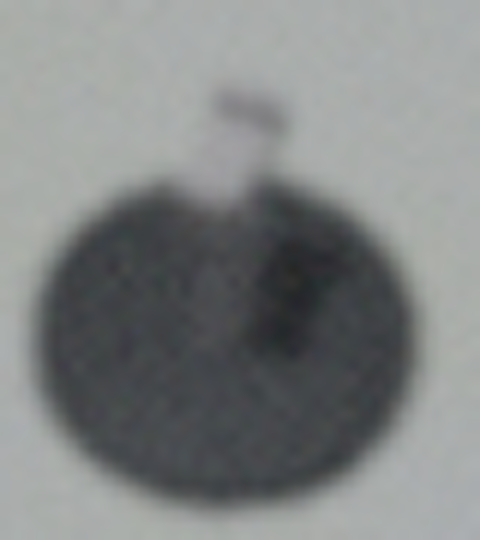

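Top and scene views agree except for about 5 mm in x, on both bar and stand, so I take the midpoint. That gives bar (468.7,63) with axis 99.5° and saddle (658.5,39.5) with axis 76.2°. Now the first trial lift, at the middle.

```bash
cat >> h.py <<'E'
BA=np.radians(99.5); U=np.array([np.cos(BA),np.sin(BA)]); N=np.array([-U[1],U[0]])
def ori(y): return [np.pi,0,y]
def rd(n=6):
    a=[]
    for _ in range(n): a.append(np.r_[robot.current_contact_force(),robot.current_ft_torque()]); robot.sleep(.03)
    return np.mean(a,0)
def state(tag,ang=BA):
    w=rd(); u=np.array([np.cos(ang),np.sin(ang)]); n=np.array([-u[1],u[0]])
    print(tag,"F",w[:3].round(2),"M",w[3:].round(3),"Mn",round(n@w[3:5],3),"Fn",round(n@w[:2],2),"tcp",robot.current_tcp_pos().round(1),"t",round(robot.current_t(),1)); return w
E
python3 - <<'E'
from h import *
B=np.array([468.7,63.])
for y in(BA,BA-np.pi): print(np.round(robot.inverse_kinematics([*B,160],ori(y)),2), [None if q is None else np.round(q,2) for q in[robot.inverse_kinematics([658,40,160],ori(y-np.radians(23.3)))]])
y=BA
robot.move_ptp([*B,150],ori(y))
robot.move_linear([*B,57],speed=120)
w0=state("open")
robot.move_gripper(0.0); w1=state("gripped"); print(robot.current_gripper_width(),robot.current_finger_force())
robot.move_linear([*B,61],speed=20); w2=state("lift4")
print(w2-w0)
d=cam("scene"); cv2.imwrite("pics/l1.png",cv2.resize(d["img"][130:260,260:420],None,fx=4,fy=4))
E
```

```text
[-0.1   0.17  1.8   0.    1.17 -0.27] [array([-0.11,  0.49,  1.33, -0.  ,  1.32,  0.13])]
[-0.1   0.17  1.8  -0.    1.17  2.87] [array([-0.11,  0.49,  1.33,  0.  ,  1.32, -3.01])]
open F [-0.28  0.17  0.06] M [-0.076  0.077  0.001] Mn 0.062 Fn 0.25 tcp [469.3  63.   57.7] t 3.5
gripped F [ 0.48 -0.19 -0.83] M [-0.037 -0.046  0.017] Mn 0.044 Fn -0.44 tcp [468.8  63.   57. ] t 4.8
0.2140300111041279 29.999637007713318
lift4 F [ 0.06 -0.11 -6.7 ] M [-0.338  0.008  0.016] Mn 0.332 Fn -0.04 tcp [468.4  63.   60.8] t 5.4
[ 0.33389138 -0.27790074 -6.76082399 -0.26230236 -0.06887502  0.01559315]
```

The full weight (6.7 N) was felt with a moment of +0.29 N m, so the centre of mass is about 42 mm toward +U (+y). Trial there next.

```bash
python3 - <<'E'
from h import *
B=np.array([468.7,63.]); s=42
robot.move_linear([*B,57],speed=30)
robot.move_gripper(0.5)
P=B+s*U
robot.move_linear([*B,75],speed=120)
robot.move_linear([*P,75],speed=120)
robot.move_linear([*P,57],speed=80)
w0=state("open")
robot.move_gripper(0.0); state("gripped")
robot.move_linear([*P,62],speed=20); robot.sleep(.3); w=state("lift5")
print("ds",(w-w0)[3:5]@N/-(w-w0)[2]*1000)
d=cam("scene"); cv2.imwrite("pics/l2.png",cv2.resize(d["img"][130:260,260:420],None,fx=4,fy=4))
E
```

```text
open F [ 0.34 -0.19  0.12] M [-0.049  0.047 -0.019] Mn 0.04 Fn -0.3 tcp [462.2 104.2  57.4] t 7.7
gripped F [1.04 0.14 0.35] M [ 0.01  -0.091 -0.03 ] Mn 0.005 Fn -1.05 tcp [462.1 104.5  57.1] t 8.5
lift5 F [-0.34  0.22 -7.1 ] M [-0.073  0.046  0.003] Mn 0.064 Fn 0.3 tcp [461.8 104.4  62. ] t 9.4
ds 3.269119156769323
```

View pics/l2.png

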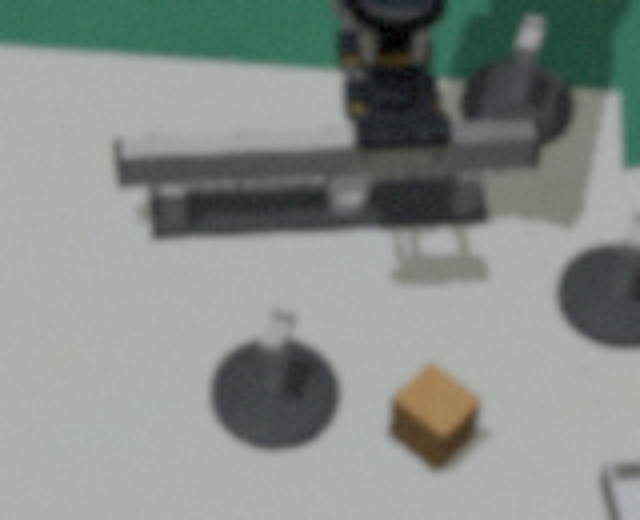

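The bar hangs level at +42 mm, clear of both rests. I'll average the moment for longer, then carry the bar over the stand.

```bash
python3 - <<'E'
from h import *
a=np.array([(robot.sleep(.03),np.r_[robot.current_contact_force(),robot.current_ft_torque()])[1] for _ in range(30)])
print(a.mean(0).round(3),a.std(0).round(3),"Mn",(a[:,3:5]@N).mean())
p=robot.current_tcp_pos()
robot.move_linear([p[0],p[1],135],speed=120)
robot.move_linear([658.5,39.5,135],ori(np.radians(76.2)),speed=130)
robot.sleep(.3)
a=np.array([(robot.sleep(.03),np.r_[robot.current_contact_force(),robot.current_ft_torque()])[1] for _ in range(20)])
A=np.radians(76.2);n=np.array([-np.sin(A),np.cos(A)])
print(a.mean(0).round(3),"Mn",(a[:,3:5]@n).mean(),robot.current_tcp_pos(),robot.current_eef_rot(),robot.current_t())
for c in("top","scene"):
    d=cam(c); np.save("pics/"+c+"1.npy",d["img"])
    x0,y0=(215,130) if c=="top" else (270,150)
    cv2.imwrite(f"pics/{c}1.png",cv2.resize(d["img"][y0:y0+115,x0:x0+155],None,fx=5,fy=5,interpolation=cv2.INTER_CUBIC))
E
```

```text
[-1.220e-01  7.800e-02 -6.929e+00 -7.300e-02  5.500e-02  2.000e-03] [0.453 0.529 0.476 0.022 0.023 0.028] Mn 0.06314732446925363
[ 0.126 -0.172 -6.661 -0.077  0.083  0.014] Mn 0.09492090585455326 [658.52956056  39.49997393 135.00004993] [ 3.14155975e+00 -3.75152351e-05  1.32994158e+00] 13.875
```

View pics/top1.png

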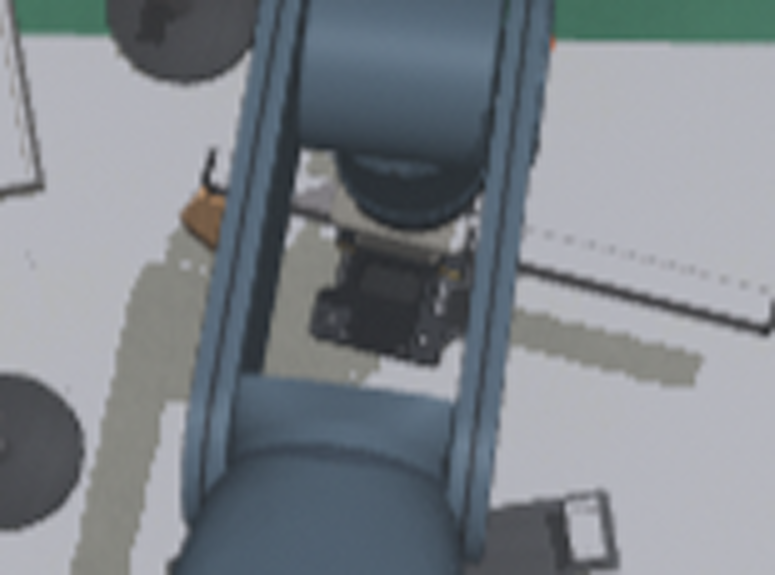

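View pics/scene1.png

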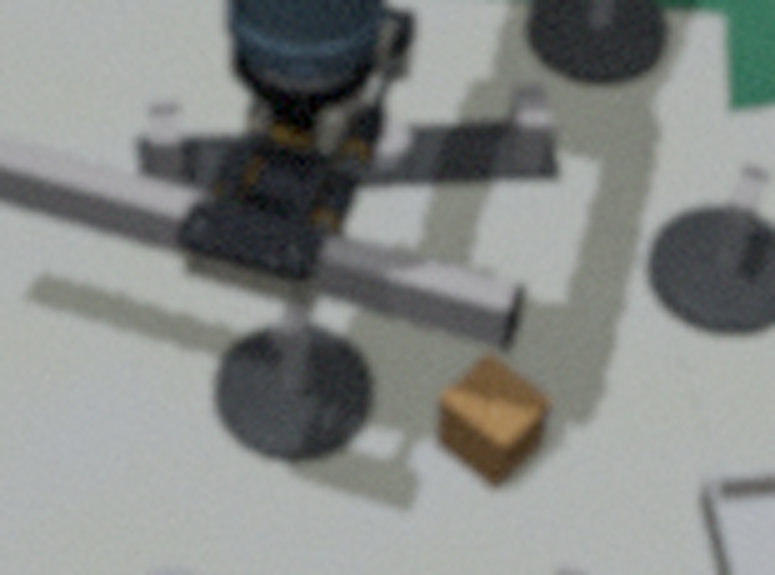

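The bar hangs level over the stand; in scene1 its end cap is at crop (515,315) and the saddle is at about (293,310). The held bar's pose is known, so I can use it to calibrate each camera's bias here and correct the saddle estimate.

```bash
python3 - <<'E'
from h import *
from scipy.ndimage import map_coordinates
A=np.radians(76.2);u=np.array([np.cos(A),np.sin(A)]);n=np.array([-u[1],u[0]]);C=np.array([658.5,39.5])
d=cam("top");s=cam("scene")
def prof(c,sl,zz,ts):
    g=cv2.cvtColor(c["img"],cv2.COLOR_BGR2GRAY).astype(float); acc=[]
    for a in sl:
        P=np.array([proj(c,[*(C+a*u+t*n),zz]) for t in ts]); acc.append(map_coordinates(g,[P[:,1],P[:,0]],order=1))
    return np.mean(acc,0)
ts=np.arange(-26,30,2.)
# n points to -x: near (robot) side is +10. top view plane z=163
print("top  z163",list(zip(ts.astype(int),prof(d,np.arange(-190,-120,3),163,ts).astype(int))))
# scene: camera side is -10; top near edge z163, far edge +10
print("scene z163 R",list(zip(ts.astype(int),prof(s,np.arange(-195,-110,3),163,ts).astype(int))))
print("scene z163 L",list(zip(ts.astype(int),prof(s,np.arange(50,110,3),163,ts).astype(int))))
print("scene z123 L",list(zip(ts.astype(int),prof(s,np.arange(50,110,3),123,ts).astype(int))))
E
```

```text
top  z163 [(np.int64(-26), np.int64(181)), (np.int64(-24), np.int64(181)), (np.int64(-22), np.int64(181)), (np.int64(-20), np.int64(181)), (np.int64(-18), np.int64(181)), (np.int64(-16), np.int64(181)), (np.int64(-14), np.int64(181)), (np.int64(-12), np.int64(179)), (np.int64(-10), np.int64(173)), (np.int64(-8), np.int64(171)), (np.int64(-6), np.int64(174)), (np.int64(-4), np.int64(180)), (np.int64(-2), np.int64(182)), (np.int64(0), np.int64(182)), (np.int64(2), np.int64(182)), (np.int64(4), np.int64(181)), (np.int64(6), np.int64(181)), (np.int64(8), np.int64(179)), (np.int64(10), np.int64(159)), (np.int64(12), np.int64(123)), (np.int64(14), np.int64(84)), (np.int64(16), np.int64(85)), (np.int64(18), np.int64(122)), (np.int64(20), np.int64(157)), (np.int64(22), np.int64(177)), (np.int64(24), np.int64(181)), (np.int64(26), np.int64(181)), (np.int64(28), np.int64(181))]
scene z163 R [(np.int64(-26), np.int64(82)), (np.int64(-24), np.int64(83)), (np.int64(-22), np.int64(84)), (np.int64(-20), np.int64(84)), (np.int64(-18), np.int64(86)), (np.int64(-16), np.int64(92)), (np.int64(-14), np.
[... 1716 characters left out ...]
np.int64(-16), np.int64(129)), (np.int64(-14), np.int64(126)), (np.int64(-12), np.int64(121)), (np.int64(-10), np.int64(113)), (np.int64(-8), np.int64(104)), (np.int64(-6), np.int64(94)), (np.int64(-4), np.int64(88)), (np.int64(-2), np.int64(85)), (np.int64(0), np.int64(84)), (np.int64(2), np.int64(84)), (np.int64(4), np.int64(84)), (np.int64(6), np.int64(84)), (np.int64(8), np.int64(85)), (np.int64(10), np.int64(86)), (np.int64(12), np.int64(92)), (np.int64(14), np.int64(104)), (np.int64(16), np.int64(120)), (np.int64(18), np.int64(137)), (np.int64(20), np.int64(150)), (np.int64(22), np.int64(159)), (np.int64(24), np.int64(161)), (np.int64(26), np.int64(160)), (np.int64(28), np.int64(158))]
```

The top camera reads 1.8 mm short in x, so the saddle is at x≈658.2 and my midpoint holds. The averaged moment, less its zero, puts the centre of mass 2.4 mm beyond the grip. I'll lower gently with that shift.

```bash
python3 - <<'E'
from h import *
A=np.radians(76.2);u=np.array([np.cos(A),np.sin(A)])
C=np.array([658.2,39.5])-2.4*u
robot.move_linear([*C,108],speed=80); robot.sleep(.2); state("above",A)
hit=robot.move_linear([*C,98.5],speed=15,f_stop=3.0); state("in? hit=%s"%hit,A)
if not hit:
    for z in(97,95.5,94.3):
        robot.move_linear([*C,z],speed=10); w=state("z%.1f"%z,A)
d=cam("scene"); cv2.imwrite("pics/p1.png",cv2.resize(d["img"][150:265,260:415],None,fx=5,fy=5,interpolation=cv2.INTER_CUBIC))
E
```

```text
above F [ 0.32 -0.09 -6.87] M [-0.055  0.107 -0.004] Mn 0.079 Fn -0.33 tcp [657.8  37.2 108.4] t 15.0
in? hit=False F [-0.17  0.19 -6.77] M [-0.099  0.079 -0.014] Mn 0.115 Fn 0.21 tcp [657.7  37.2  98.7] t 15.9
z97.0 F [ 0.49  0.08 -5.57] M [-0.059  0.033  0.015] Mn 0.065 Fn -0.46 tcp [657.8  37.1  97.2] t 16.4
z95.5 F [ 0.09 -0.12 -2.48] M [-0.068  0.108  0.004] Mn 0.092 Fn -0.11 tcp [657.8  37.2  95.7] t 16.9
z94.3 F [ 0.05  0.03 -0.64] M [-0.071  0.066  0.017] Mn 0.084 Fn -0.04 tcp [657.8  37.1  94.5] t 17.4
```

View pics/p1.png

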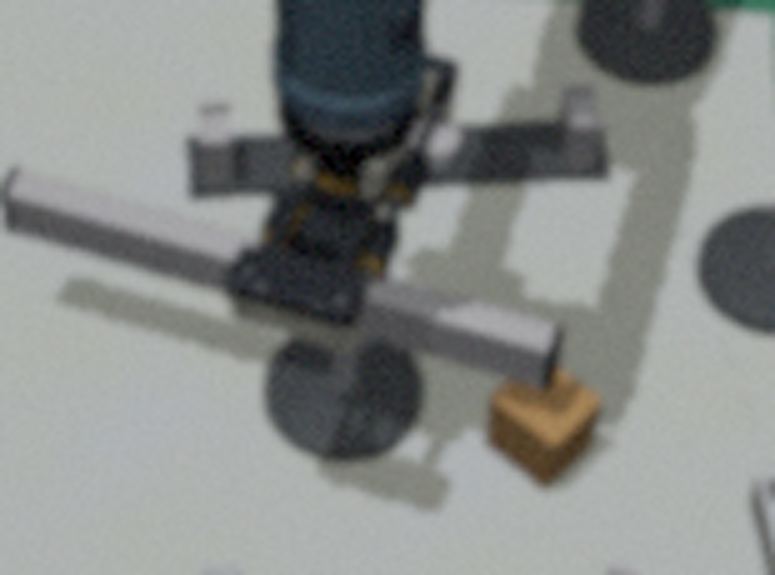

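The load passed smoothly from the grip to the spring, starting at the floor height, so the bar is seated in the notch rather than on a cheek. I'll release slightly, check, then withdraw.

```bash
python3 - <<'E'
from h import *
A=np.radians(76.2)
robot.move_gripper(0.30); robot.sleep(.3); w=state("rel",A)
d1=cam("scene")
robot.sleep(.5); d2=cam("scene")
print("motion",np.abs(d1["img"][150:265,260:415].astype(int)-d2["img"][150:265,260:415]).mean())
robot.move_gripper(0.5)
p=robot.current_tcp_pos()
robot.move_linear([p[0],p[1],150],speed=60)
robot.move_linear([p[0],p[1],260],speed=150)
robot.sleep(.5)
d=cam("scene"); cv2.imwrite("pics/f.png",cv2.resize(d["img"][150:265,260:415],None,fx=5,fy=5,interpolation=cv2.INTER_CUBIC)); print(robot.current_t())
E
```

```text
rel F [ 0.36 -0.04  0.26] M [-0.08   0.076 -0.012] Mn 0.096 Fn -0.36 tcp [657.6  37.2  94.3] t 18.4
motion 2.0572791023842916
22.0333
```

View pics/f.png

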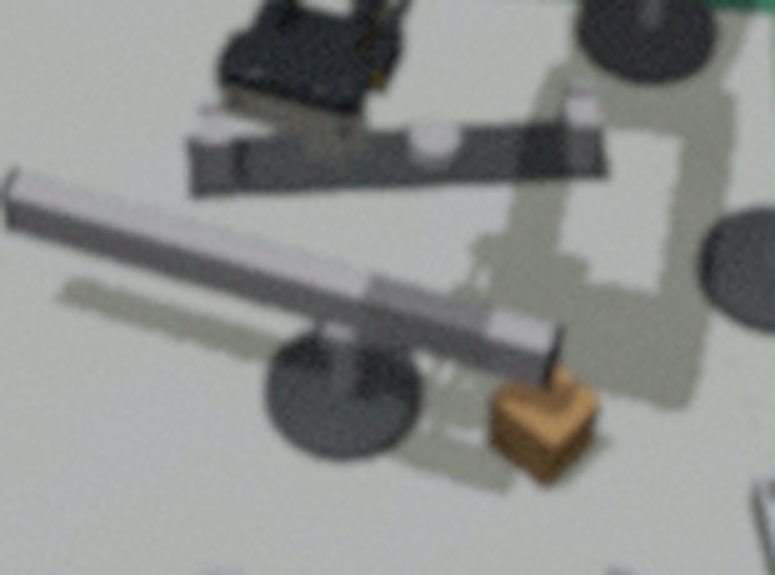

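The bar stayed where it was set: its end caps, at (12,200) and (553,355), have not moved from the gripped picture. It is level, clear of the carton and free of the gripper.

```bash
python3 -c "
from bench import robot
print(robot.hand_in())"
```

```text
the job is handed in; nothing more can be done
None
```

The bar balances about 44 mm from its middle; it now rests level and free in the notch of the right-hand stand, and I handed the job in at about 22 s.

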